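# Swap the sugar bowl and the pepper mill

### The arm

A 7-joint arm with a two-finger parallel gripper is mounted at the origin on the work surface. World frame = base frame: x ahead of the robot, y to its left, z up, the work surface at z = 0. Lengths are in m, angles in rad, forces in N, time in s.
With the tool pointing down it reaches from about 0.425 to 0.875 m from the base axis. Payload 4.7 kg.
Tool frame: the origin (TCP) lies at the very end of the fingers, on their centre line; the grasp point (between the pads) lies 19 mm behind it (grip_point_offset is the distance from the TCP to the grasp point, in m); x points along the fingers, z is the direction in which the jaws open and shut, and the axes are right-handed (so a half turn about x gives the same grasp; the last joint's range is limited). The gripper opens to 87 mm and grips with 3 to 60 N. Pads are 19 mm wide; open, the fingers measure 117 mm over their backs; the gripper's body (75 mm by 190 mm) begins 51 mm behind the grasp point.
Start: joints at [1.209, 0.321, -0.07, 1.45, 0.023, 1.371, -0.057], TCP at [0.239, -0.605, 0.185] pointing down, gripper open.
Joint ranges: [-2.86, 2.86], [-0.3, 2.09], [-1.38, 1.24], [0.06, 2.45], [-1.56, 4.7], [0.09, 2.05], [-2.69, 2.69]. Speed limits (rad/s): [2.57, 2.57, 3.14, 3.14, 3.14, 3.14, 3.14].

### API

Orientations are given as a rotation vector (axis times angle).
In Python, from bench import get_state, get_image, calibration, close_job, grip_point_offset gives the robot as it stands.
- The arm moves only by the tool play_rows, never from a script. Its argument "targets" is a list of rows, each an object with "claw": the closure, from 0 (fully open) to 1 (shut); "linear": the shift along the tool's x, y, z as a fraction of full scale, a list of three; "rotation": the turn, a rotation vector about the tool's x, y, z as a fraction of full scale, a list of three. In form: [{"claw": claw, "linear": [x, y, z], "rotation": [wx, wy, wz]}, ...]. A call has 1 to 10 rows; each row shifts and turns the pose as measured when the row begins, along the tool's axes as they then stand; what a row does not reach is not made up. Full scale, the value 1, is 2.5 cm for a shift and 90 degrees for a turn. A row lasts 1/12 s, in which the tool goes at most 41.7 mm and 7.16 degrees, less where a joint would pass 70% of its speed; a pose out of reach is approached as far as the arm can. A call with a number of a shift or a turn outside -1 to 1 is refused whole. A call with a gripper value outside its range is refused whole. The fingers move at their own pace and stop on an object; "newtons" is the grip in N (left out, the last holds). Time passes only in rows, so rows that do not move let the fingers close. It gives the time, the measured TCP pose, the force and the opening at its end, in the units of the state.
- get_state(): the state, without advancing time (a new reading comes with each control period).
- get_image(name): name is "side" or "top"; returns the picture (480x640x3 uint8, blue, green, red); there is no depth.
- calibration(name): a dict with "fx", "fy", "cx", "cy" (pixels), "rvec" (rotation vector, rad) and "tvec" (3), from world to camera coordinates, as OpenCV has them. Camera axes: x right, y down, z forward; pixel columns grow to the right and rows downward; lengths in m; the calibration is good to about 2 mm. A picture is of the moment at which its call begins. calibration takes no time and is no camera call.
- close_job(): hands the job in, once; it reports no verdict.
The state is a dict: "time": time; "joint_positions": joint angles; "qd": joint speeds; "joint_torque": joint torques, N m; "position": TCP position; "tool_rot": TCP orientation; "ft_force": force on the tool from outside, world axes, zero at the start; "torque": the same for the moment, N m; "grip_width": opening from 0.0 (shut) to 1.0 (fully open).
Only numpy, scipy, OpenCV 4.12 (cv2) and the standard library are available. Lean on these libraries where they do the work, as an engineer would, in place of code of your own. Each camera call takes 0.05 s, during which the arm holds its last target. There are 200 camera calls.

### The job

The sugar bowl and the pepper mill are on each other's saucers: swap them, so that each stands upright in the middle of the saucer where the other stood at the start, using the free counter in between if you like. Leave the two saucers where they are, keep the lid on the sugar bowl all the time, carry both things upright and set them down gently: never let them drop. Do not disturb the spatula, the jam jar or the mug.

Things in the scene. Friction and masses are not known exactly. Their poses are not given: they have to be found in the camera images.
- sugar_bowl: Round clear-glass sugar bowl, loose, about 220 to 400 g, empty. 60 mm high without its lid; straight side 66 mm in diameter from 14 mm up to the rim, narrowing below that to a foot 54 mm across. Grip it by the straight side from above (the lid is narrower than the bowl). Origin: centre of its underside, z up. Starts on saucer_a.
- sugar_lid: Bamboo lid lying loose on the sugar bowl, 40 g: disc 63 mm across and 6 mm thick with a round knob 20 mm across whose top is 22 mm above the underside of the disc; a plug 53 mm across and 7 mm deep hangs into the 58 mm mouth of the bowl. Nothing fastens it. Origin: centre of the underside of the disc, 60 mm above the bowl's origin when it is on; z up.
- pepper_mill: Steel pepper mill, loose, about 220 to 400 g, 130 mm tall: foot 52 mm across up to 40 mm, tapering to a round waist 38 mm across between 58 and 102 mm, above it a head 48 mm across and a small stud on top. Can be gripped round the waist from above. Origin: centre of its underside, z up. Starts on saucer_b.
- saucer_a: A round white ceramic saucer, loose, 200 g: 144 mm across at its rim, rim 16 mm high; in the middle a flat floor about 84 mm across, 5 mm above the counter, from which the side slopes up to the rim. Origin: centre of the underside, z up. At the start the sugar bowl stands in its middle.
- saucer_b: A round white ceramic saucer, loose, 200 g: 144 mm across at its rim, rim 16 mm high; in the middle a flat floor about 84 mm across, 5 mm above the counter, from which the side slopes up to the rim. Origin: centre of the underside, z up. At the start the pepper mill stands in its middle.
- spatula: Bystander: yellow silicone spatula with a wooden handle, 270 mm long, lying loose on the far part of the counter. Its x axis runs from handle to blade.
- jam_jar: Bystander: amber glass jam jar with a steel lid, 68 mm across, 95 mm high, loose, standing on the right (-y). Origin: centre of its underside.
- mug: Bystander: white ceramic mug, 80 mm across, 90 mm high, loose, standing far right. Origin: centre of its underside; handle towards its own +y.
- loaf_box: Fixed bystander: closed bamboo loaf box 360 mm long, 220 mm deep, 170 mm high, standing on the left (+y) with its front flap towards the work. Origin: centre of its underside; its front faces its own -x and its length runs along its own y.
Not all that is in view belongs to the job. What is shaped like the pepper_mill but green is not meant.

How it is judged:
By the outcome, as a careful person would: the job done as asked, in the order asked, and still so for the second after the job is handed in, with the robot touching nothing.
It also fails if it takes over 72 s, if anything falls off the work surface, if the arm or the gripper's body presses on something with over 40 N, if the wrist force passes 120 N, or if a joint passes its speed limit or range.

## Working session

There is one attempt and no reset: what is moved stays moved. The work goes in short steps, Python scripts to look and compute and a tool call to move; the robot and the scene stay as the last step left them, time stands still between calls to the robot, and variables do not carry over. Pictures are saved under pics/ and viewed, about 8 in all and at most 12, crops included, and the job is handed in when it is done.

Besides the shell and the picture viewer there is one more tool, called after "Emit:" as name(argument=value, ...) on one line, values as JSON. play_rows: Moves the arm, as the interface text tells. Shift numbers are shares of 2.5 cm and turn numbers shares of 90 degrees, none past 1 either way. Its arguments: {"type":"object","properties":{"targets":{"type":"array"},"newtons":{"type":"number"}},"required":["targets"]}

```bash
mkdir -p pics; ls; cat > h.py <<'E'
import numpy as np, cv2
from bench import *
def cam(n):
    c=calibration(n); K=np.array([[c['fx'],0,c['cx']],[0,c['fy'],c['cy']],[0,0,1.]])
    return K,np.array(c['rvec'],float),np.array(c['tvec'],float)
def ray(n,px,z):
    K,r,t=cam(n); R=cv2.Rodrigues(r)[0]; C=-R.T@t
    d=R.T@np.linalg.inv(K)@np.array([px[0],px[1],1.]); return C+d*(z-C[2])/d[2]
def proj(n,p):
    K,r,t=cam(n); return cv2.projectPoints(np.array([p],float).reshape(-1,1,3),r,t,K,None)[0].reshape(-1,2)
E
python3 - <<'E'
from h import *
for n in('top','side'):
    cv2.imwrite(f'pics/{n}0.png',get_image(n)); K,r,t=cam(n); R=cv2.Rodrigues(r)[0]; print(n,K[0,0],-R.T@t)
s=get_state(); print(s, grip_point_offset); print(cv2.Rodrigues(np.array(s['tool_rot'],float))[0].round(3))
E
```

```text
pics
top 569.6548928363267 [0.3305899  0.0503166  1.56087708]
side 435.21093126383465 [ 0.48752777 -0.80910308  0.90986311]
{'time': 0.1, 'joint_positions': array([ 1.20909138,  0.32170915, -0.0700999 ,  1.45151948,  0.02261289,
        1.37082107, -0.05689429]), 'qd': array([-0.00238345, -0.00363915, -0.00080279, -0.00194605, -0.00104848,
        0.00035954,  0.00054119]), 'joint_torque': array([ 1.03147729e-04, -4.92572379e+01, -4.05478142e-01, -3.13398743e+01,
       -6.39546057e-02,  3.95421311e-02,  4.93303412e-05]), 'position': array([ 0.23831815, -0.60414468,  0.18441369]), 'tool_rot': array([ 0.92893178,  1.36536073, -0.92752245]), 'ft_force': array([-0.37388451, -0.44049053, -0.48152922]), 'torque': array([ 0.03657622, -0.05703964, -0.01169639]), 'grip_width': 0.998879436775163} 0.0187
[[-0.001  0.93   0.367]
 [ 0.002  0.367 -0.93 ]
 [-1.    -0.    -0.002]]
```

View pics/top0.png

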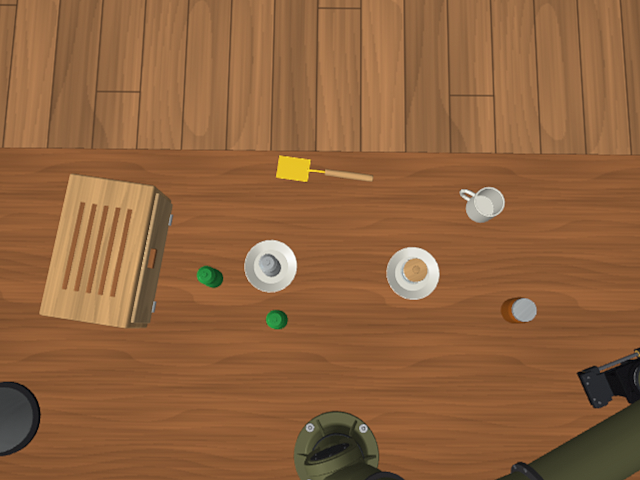

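View pics/side0.png

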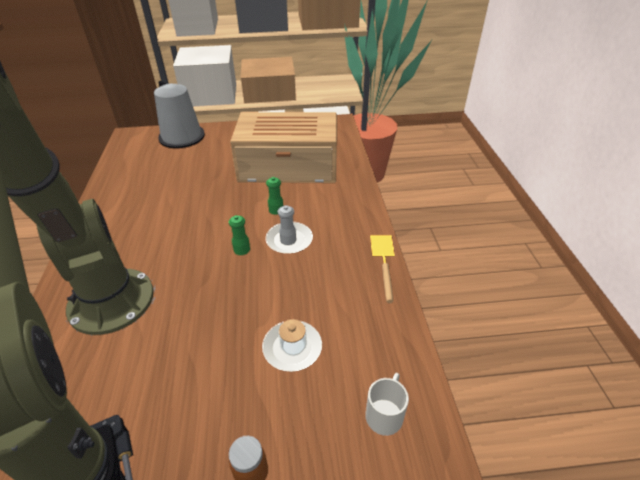

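The top view shows the steel mill at (270,266) on the left saucer and the sugar bowl at (413,271) on the right one. Two things could be taken for the mill: the green mills at (209,276) and (277,319). The steel grey one on the saucer is the one I want.

```bash
cat > m.py <<'E'
from h import *
def fit(n,img,c,r,z,f):
    x0,y0=c[0]-r,c[1]-r; q=img[y0:y0+2*r,x0:x0+2*r]; m=f(cv2.cvtColor(q,cv2.COLOR_BGR2HSV)).astype(np.uint8)
    k=max(cv2.findContours(m,cv2.RETR_EXTERNAL,cv2.CHAIN_APPROX_NONE)[0],key=cv2.contourArea)
    e=cv2.fitEllipse(cv2.convexHull(k)); p=np.array(e[0])+[x0,y0]; return p.round(1),np.round(e[1],1),ray(n,p,z)[:2].round(4)
white=lambda h:(h[...,1]<50)&(h[...,2]>120)
wood=lambda h:(h[...,1]>60)&(h[...,2]>120)
E
python3 - <<'E'
from m import *
t=cv2.imread('pics/top0.png'); s=cv2.imread('pics/side0.png')
print('A top',fit('top',t,(413,273),32,.016,white)); print('B top',fit('top',t,(270,266),32,.016,white))
print('A side',fit('side',s,(292,345),36,.016,white)); print('B side',fit('side',s,(289,237),28,.016,white))
print('lid top',fit('top',t,(414,270),18,.071,wood))
for nm,a,z in(('green1',(209,276),.13),('green2',(277,319),.13),('jar',(523,310),.095),('mug',(485,205),.09)): print(nm,ray('top',a,z)[:2].round(3))
print('mill stud',ray('top',(267,261),.13))
a=cv2.resize(t[220:330,190:290],None,fx=4,fy=4,interpolation=cv2.INTER_CUBIC); b=cv2.resize(t[220:330,363:463],None,fx=4,fy=4,interpolation=cv2.INTER_CUBIC)
cv2.imwrite('pics/c1.png',np.hstack([a,b]))
E
```

```text
A top (array([412.5, 272.9]), array([51.7, 53. ]), array([ 0.4781, -0.2049]))
B top (array([270.2, 265.6]), array([51.6, 52.5]), array([0.4933, 0.1824]))
A side (array([291.7, 345.6]), array([50.3, 59.3]), array([ 0.4775, -0.2057]))
B side (array([288.8, 237.2]), array([31. , 46.6]), array([0.4919, 0.183 ]))
lid top (array([415. , 269.6]), array([22.9, 23.5]), array([ 0.4815, -0.2024]))
green1 [0.453 0.326]
green2 [0.348 0.152]
jar [ 0.379 -0.472]
mug [ 0.653 -0.386]
mill stud [0.49286672 0.18100931 0.13      ]
```

View pics/c1.png

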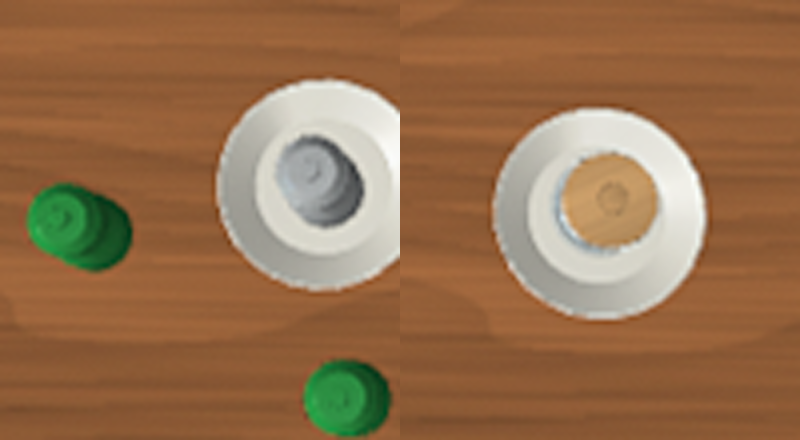

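The crop shows the steel mill on the left saucer at full-frame pixel (270,266), with the bamboo-lidded bowl on the right saucer at (413,272). The other two mill shapes are clearly green. The top and side fits agree within 1.5 mm: A = (0.478,-0.205), B = (0.493,0.183).

```bash
cat > go.py <<'E'
import sys
from h import *
from scipy.spatial.transform import Rotation as Ro
s=get_state(); R=Ro.from_rotvec(s['tool_rot']).as_matrix(); p=np.array(s['position'])
def rel(t,a=-30):
    a=np.radians(a); z=np.array([np.cos(a),np.sin(a),0]); x=np.array([0,0,-1.]); Rt=np.stack([x,np.cross(z,x),z],1)
    print('t',round(float(s['time']),2),'pos',p.round(4),'F',np.round(s['ft_force'],1),'w',round(s['grip_width']*87,1))
    print('total shift(units)',(R.T@(np.array(t)-p)/.025).round(2),'turn(units)',(Ro.from_matrix(R.T@Rt).as_rotvec()/(np.pi/2)).round(3))
if len(sys.argv)>3: rel([float(v) for v in sys.argv[1:4]])
E
echo ok
```

```text
ok
```

Emit:
play_rows(targets=[{"claw":0,"linear":[0,0.4,-0.3],"rotation":[0,0,0]},{"claw":0,"linear":[0,0.9,-0.7],"rotation":[0,0,0]},{"claw":0,"linear":[0,0.93,-0.7],"rotation":[0,0,0]},{"claw":0,"linear":[0,0.93,-0.7],"rotation":[0,0,0]},{"claw":0,"linear":[0,0.93,-0.7],"rotation":[0,0,0]},{"claw":0,"linear":[0,0.93,-0.7],"rotation":[0,0,0]},{"claw":0,"linear":[0,0.93,-0.7],"rotation":[0,0,0]},{"claw":0,"linear":[0,0.93,-0.7],"rotation":[0,0,0]},{"claw":0,"linear":[0,0.93,-0.7],"rotation":[0,0,0]},{"claw":0,"linear":[0,0.93,-0.7],"rotation":[0,0,0]}])

```text
time: 0.93
position: [0.3821, -0.357, 0.1787]
tool_rot: [0.939, 1.372, -0.937]
ft_force: [-0.3, -0.7, -0.0]
grip_width: 0.996
```

```bash
python3 go.py 0.479 -0.204 0.15
```

```text
t 0.93 pos [ 0.3821 -0.357   0.1787] F [-0.3 -0.7 -0. ] w 86.7
total shift(units) [ 1.16  5.81 -4.32] turn(units) [-0.434 -0.007  0.001]
```

Emit:
play_rows(targets=[{"claw":0,"linear":[0,0.9,-0.7],"rotation":[0,0,0]},{"claw":0,"linear":[0,0.9,-0.7],"rotation":[0,0,0]},{"claw":0,"linear":[0,0.9,-0.7],"rotation":[0,0,0]},{"claw":0,"linear":[0,0.9,-0.7],"rotation":[0,0,0]},{"claw":0,"linear":[0,0.8,-0.6],"rotation":[0,0,0]},{"claw":0,"linear":[0,0.5,-0.4],"rotation":[-0.07,0,0]},{"claw":0,"linear":[0,0,0],"rotation":[-0.075,0,0]},{"claw":0,"linear":[0,0,0],"rotation":[-0.075,0,0]},{"claw":0,"linear":[0,0,0],"rotation":[-0.075,0,0]},{"claw":0,"linear":[0,0,0],"rotation":[-0.075,0,0]}])

```text
time: 1.77
position: [0.4674, -0.1936, 0.1766]
tool_rot: [0.465, 1.537, -0.453]
ft_force: [0.3, -0.6, -0.8]
grip_width: 1.001
```

```bash
python3 go.py 0.479 -0.204 0.12
```

```text
t 1.77 pos [ 0.4674 -0.1936  0.1766] F [ 0.3 -0.6 -0.8] w 87.1
total shift(units) [ 2.25 -0.1   0.65] turn(units) [-0.039 -0.011 -0.002]
```

Emit:
play_rows(targets=[{"claw":0,"linear":[0.2,-0.1,0.4],"rotation":[-0.04,-0.01,0]},{"claw":0,"linear":[0.6,0,0.2],"rotation":[0,0,0]},{"claw":0,"linear":[0.6,0,0],"rotation":[0,0,0]},{"claw":0,"linear":[0.5,0,0],"rotation":[0,0,0]},{"claw":0,"linear":[0.2,0,0],"rotation":[0,0,0]},{"claw":0,"linear":[0,0,0],"rotation":[0,0,0]}])

```text
time: 2.27
position: [0.4778, -0.1968, 0.1215]
tool_rot: [0.399, 1.535, -0.395]
ft_force: [0.2, 0.3, 0.4]
grip_width: 0.996
```

```bash
python3 go.py 0.480 -0.204 0.026; python3 - <<'E'
from h import *
t=get_image('top'); s=get_image('side')
g=lambda i,x,y:cv2.resize(i[y-60:y+60,x-60:x+60],(400,400),interpolation=cv2.INTER_CUBIC)
cv2.imwrite('pics/c2.png',np.hstack([g(t,413,272),g(s,292,330)]))
E
```

```text
t 2.27 pos [ 0.4778 -0.1968  0.1215] F [0.2 0.3 0.4] w 86.7
total shift(units) [ 3.82 -0.22  0.22] turn(units) [ 0.011 -0.001 -0.001]
```

View pics/c2.png

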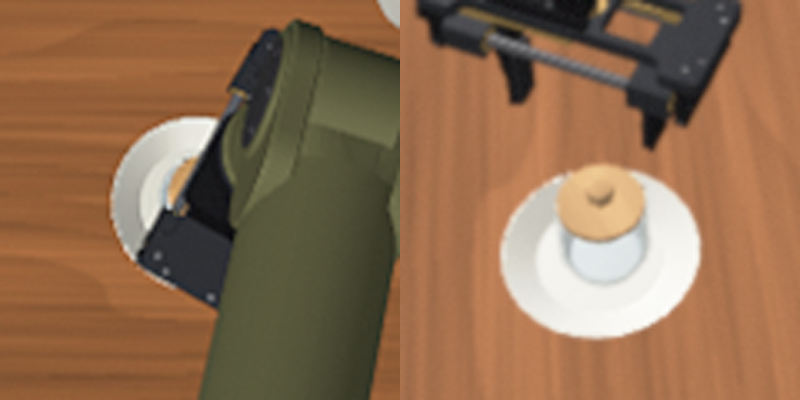

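The fingers are open above the bowl, one on each side of it. In the side crop the lid is at (600,205). The jaw axis matches the plan, so I'm descending.

Emit:
play_rows(targets=[{"claw":0,"linear":[0.2,-0.2,0.2],"rotation":[0.01,0,0]},{"claw":0,"linear":[0.6,0,0],"rotation":[0,0,0]},{"claw":0,"linear":[0.7,0,0],"rotation":[0,0,0]},{"claw":0,"linear":[0.7,0,0],"rotation":[0,0,0]},{"claw":0,"linear":[0.7,0,0],"rotation":[0,0,0]},{"claw":0,"linear":[0.5,0,0],"rotation":[0,0,0]},{"claw":0,"linear":[0.2,0,0],"rotation":[0,0,0]},{"claw":0,"linear":[0,0,0],"rotation":[0,0,0]}])

```text
time: 3.03
position: [0.4875, -0.2109, 0.0353]
tool_rot: [0.414, 1.514, -0.418]
ft_force: [-0.4, 0.0, 0.2]
grip_width: 1.001
```

```bash
python3 go.py 0.480 -0.204 0.027
```

```text
t 3.03 pos [ 0.4875 -0.2109  0.0353] F [-0.4  0.   0.2] w 87.0
total shift(units) [ 0.33  0.09 -0.4 ] turn(units) [-0.005  0.01  -0.001]
```

Emit:
play_rows(targets=[{"claw":0,"linear":[0,0.1,-0.4],"rotation":[0,0.01,0]},{"claw":0,"linear":[0.15,0,0],"rotation":[0,0,0]},{"claw":0,"linear":[0.15,0,0],"rotation":[0,0,0]},{"claw":0,"linear":[0,0,0],"rotation":[0,0,0]}])

```text
time: 3.37
position: [0.4815, -0.2044, 0.03]
tool_rot: [0.418, 1.527, -0.417]
ft_force: [-0.1, 0.4, -0.1]
grip_width: 1.002
```

```bash
python3 go.py 0.480 -0.204 0.027
```

```text
t 3.37 pos [ 0.4815 -0.2044  0.03  ] F [-0.1  0.4 -0.1] w 87.1
total shift(units) [ 0.12 -0.02 -0.06] turn(units) [-0.006  0.002 -0.001]
```

Emit:
play_rows(targets=[{"claw":0.1,"linear":[0.08,0,-0.04],"rotation":[0,0,0]},{"claw":0.2,"linear":[0,0,0],"rotation":[0,0,0]},{"claw":0.25,"linear":[0,0,0],"rotation":[0,0,0]},{"claw":0.35,"linear":[0,0,0],"rotation":[0,0,0]},{"claw":0.4,"linear":[0,0,0],"rotation":[0,0,0]},{"claw":0.4,"linear":[0,0,0],"rotation":[0,0,0]}], newtons=25)

```text
time: 3.87
position: [0.4817, -0.2044, 0.0292]
tool_rot: [0.417, 1.524, -0.418]
ft_force: [-0.3, 0.3, -0.2]
grip_width: 0.709
```

Emit:
play_rows(targets=[{"claw":0.5,"linear":[0,0,0],"rotation":[0,0,0]},{"claw":0.5,"linear":[0,0,0],"rotation":[0,0,0]},{"claw":0.5,"linear":[0,0,0],"rotation":[0,0,0]}])

```text
time: 4.12
position: [0.4817, -0.2044, 0.0292]
tool_rot: [0.417, 1.524, -0.418]
ft_force: [0.5, 0.1, -1.1]
grip_width: 0.71
```

The opening reads 0.71, about 62 mm, where I expected 66 mm. I'll look before lifting.

```bash
python3 - <<'E'
from h import *
t=get_image('top'); s=get_image('side')
g=lambda i,x,y:cv2.resize(i[y-60:y+60,x-60:x+60],(400,400),interpolation=cv2.INTER_CUBIC)
cv2.imwrite('pics/c3.png',np.hstack([g(t,413,272),g(s,292,330)]))
E
```

```text
(no output)
```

View pics/c3.png

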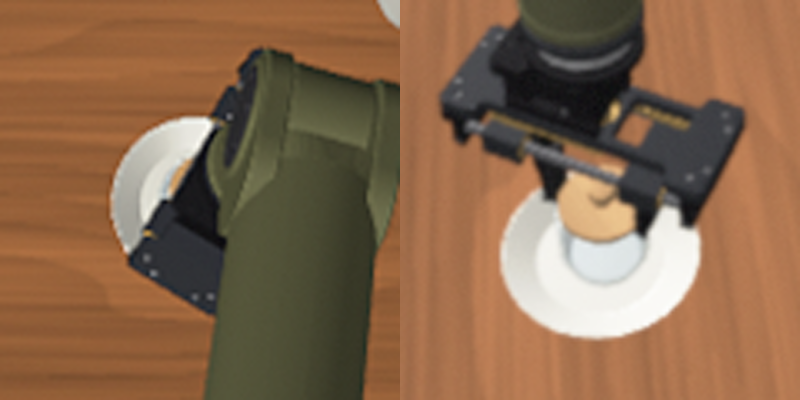

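```bash
python3 - <<'E'
from h import *
s=get_state(); R=cv2.Rodrigues(s['tool_rot'])[0]; p=s['position']; print(p,R.round(3))
q=proj('side',[p,p+R[:,2]*.031,p-R[:,2]*.031,p+R[:,2]*.046-R[:,0]*.019,p-R[:,2]*.046-R[:,0]*.019,[.479,-.204,.065],[.479,-.204,.087]]); print(((q-[232,270])/120*400+[400,0]).round())
im=get_image('side')
g=cv2.resize(im[290:360,245:335],(792,616),interpolation=cv2.INTER_CUBIC)[:600]
for a in q: cv2.circle(g,tuple(int(v) for v in (a-[245,290])*8.8),3,(0,0,255),-1)
cv2.imwrite('pics/c4.png',g)
E
```

```text
[ 0.48165537 -0.20439617  0.02918727] [[ 0.006  0.508  0.861]
 [-0.002  0.861 -0.508]
 [-1.     0.001  0.006]]
[[604. 239.]
 [643. 254.]
 [566. 224.]
 [661. 246.]
 [545. 202.]
 [597. 209.]
 [596. 191.]]
```

View pics/c4.png

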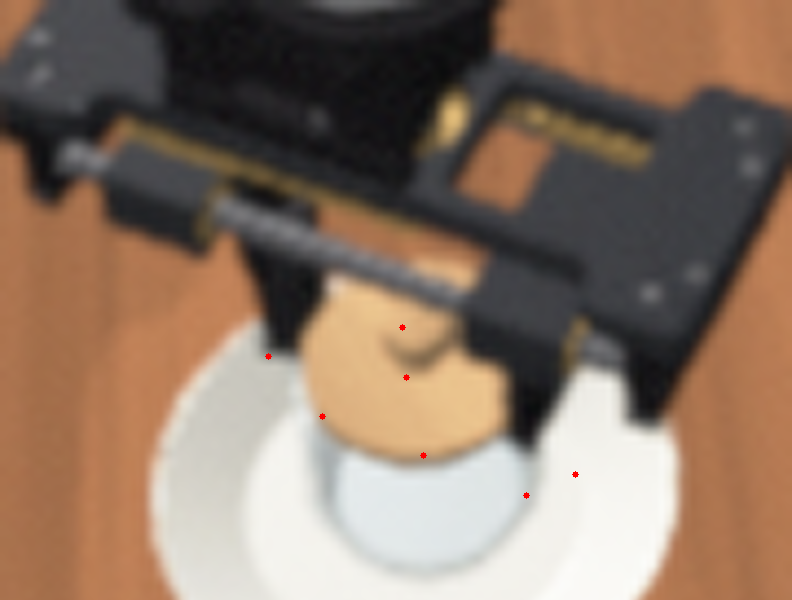

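```bash
python3 - <<'E'
from h import *
def show(p,rv,h,tag,f):
    p=np.array(p);R=cv2.Rodrigues(np.array(rv))[0]
    for dz in(0,.02,.035):
        P=[p+R[:,2]*sg*h-R[:,1]*.0095+[0,0,dz] for sg in(-1,1)]
        print(tag,dz,f(proj('side',P)).round(0).tolist())
show([.4778,-.1968,.1215],[.399,1.535,-.395],.0435,'c2',lambda q:(q-[232,270])/120*400+[400,0])
show([.4817,-.2044,.0292],[.417,1.524,-.418],.031,'c4',lambda q:(q-[245,290])*8.8)
show([.2383,-.6041,.1844],[.929,1.365,-.9275],.0435,'start',lambda q:q)
print(proj('top',[[.2383,-.6041,.1844]]))
s=cv2.imread('pics/side0.png'); t=cv2.imread('pics/top0.png')
b=cv2.resize(s[390:480,60:150],(400,400),interpolation=cv2.INTER_CUBIC); a=cv2.resize(t[340:420,560:640],(400,400),interpolation=cv2.INTER_CUBIC)
cv2.imwrite('pics/c5.png',np.hstack([b,a]))
E
```

```text
c2 0 [[527.0, 142.0], [643.0, 182.0]]
c2 0.02 [[525.0, 123.0], [643.0, 164.0]]
c2 0.035 [[523.0, 109.0], [642.0, 150.0]]
c4 0 [[306.0, 443.0], [511.0, 523.0]]
c4 0.02 [[301.0, 400.0], [509.0, 480.0]]
c4 0.035 [[297.0, 367.0], [507.0, 447.0]]
start 0 [[124.0, 504.0], [135.0, 567.0]]
start 0.02 [[120.0, 499.0], [130.0, 564.0]]
start 0.035 [[116.0, 496.0], [127.0, 561.0]]
[[595.18766041 369.78017217]]
```

View pics/c5.png

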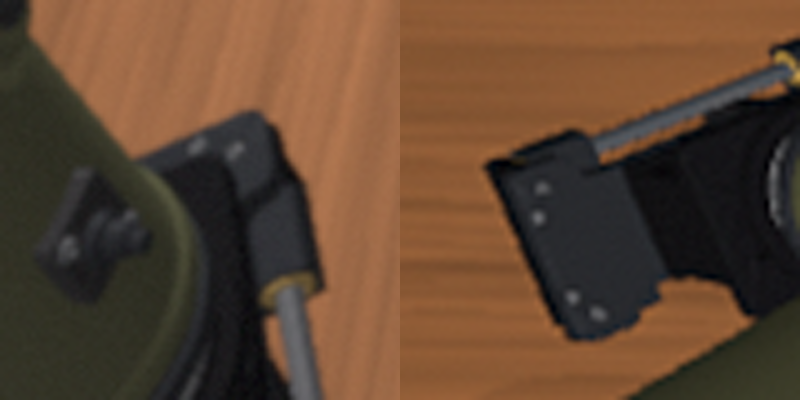

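The fingertips appear 35–40 mm higher than the measured TCP predicts, or about 25 mm further along +y. I'll settle which by triangulating a body feature from both cameras.

```bash
python3 - <<'E'
from h import *
t=get_image('top'); s=get_image('side'); cv2.imwrite('pics/t6.png',t); cv2.imwrite('pics/s6.png',s)
a=cv2.resize(t[325:375,385:435],(400,400),interpolation=cv2.INTER_CUBIC) if 0 else cv2.resize(t[325-60:375-60,385:435],(400,400),interpolation=cv2.INTER_CUBIC)
b=cv2.resize(s[265:315,240:290],(400,400),interpolation=cv2.INTER_CUBIC)
cv2.imwrite('pics/c6.png',np.hstack([a,b]))
E
```

```text
(no output)
```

View pics/c6.png

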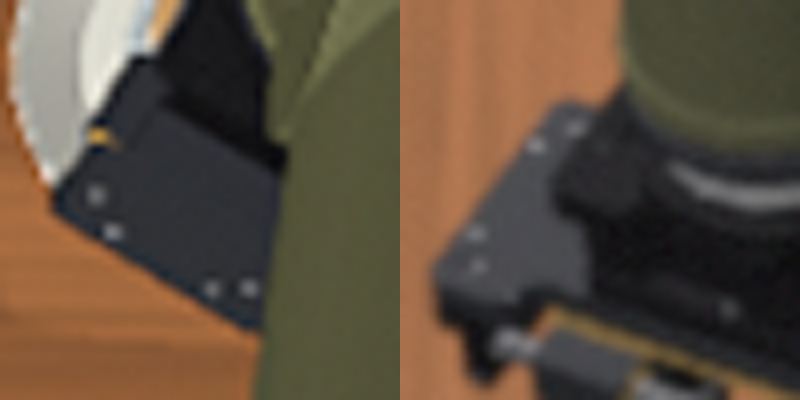

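```bash
python3 - <<'E'
from h import *
T=np.array([[97,193],[113,232],[212,288],[250,288]])/8.+[385,265]
S=np.array([[575,127],[537,145],[476,232],[478,265]])-[400,0]; S=S/8.+[240,265]
P=[]
for n in('top','side'):
    K,r,t=cam(n); P.append(K@np.c_[cv2.Rodrigues(r)[0],t])
X=cv2.triangulatePoints(P[0],P[1],T.T,S.T); X=(X[:3]/X[3]).T; print(X.round(4))
print((proj('top',X)-T).round(1).tolist(),(proj('side',X)-S).round(1).tolist())
s=get_state(); R=cv2.Rodrigues(s['tool_rot'])[0]; print(((X-s['position'])@R).round(4)); print(s['joint_positions'].round(3))
E
```

```text
[[ 0.4226 -0.1399  0.1814]
 [ 0.4113 -0.1447  0.1804]
 [ 0.3948 -0.1744  0.1801]
 [ 0.3951 -0.1859  0.1796]]
[[-0.0, -0.0], [-0.0, -0.2], [-0.0, -0.1], [-0.0, -0.2]] [[-0.1, 0.0], [-0.3, 0.1], [-0.2, 0.1], [-0.4, 0.1]]
[[-0.1527  0.0257 -0.0827]
 [-0.1518  0.0158 -0.09  ]
 [-0.1515 -0.0182 -0.0891]
 [-0.151  -0.0279 -0.083 ]]
[ 0.746  0.213 -0.433  1.935  0.105  1.009 -0.267]
```

The triangulated body is centred on the tool axis, so the measured sideways position is right. The visible fingertips are about 37 mm above the reported TCP, and 62 mm matches the lid disc, so the jaws have hold of the lid. I'll open, go lower in small force-checked steps and confirm.

Emit:
play_rows(targets=[{"claw":0.2,"linear":[0,0,0],"rotation":[0,0,0]},{"claw":0.0,"linear":[0,0,0],"rotation":[0,0,0]},{"claw":0,"linear":[0,0,0],"rotation":[0,0,0]},{"claw":0,"linear":[0.2,0,-0.02],"rotation":[0,0,0]},{"claw":0,"linear":[0.2,0,-0.02],"rotation":[0,0,0]},{"claw":0,"linear":[0.1,0,0],"rotation":[0,0,0]},{"claw":0,"linear":[0.05,0,0],"rotation":[0,0,0]},{"claw":0,"linear":[0,0,0],"rotation":[0,0,0]}])

```text
time: 5.03
position: [0.4808, -0.2039, 0.0139]
tool_rot: [0.417, 1.524, -0.418]
ft_force: [-0.2, 0.4, -0.1]
grip_width: 1.001
```

```bash
python3 go.py 0.480 -0.204 0.005
```

```text
t 5.03 pos [ 0.4808 -0.2039  0.0139] F [-0.2  0.4 -0.1] w 87.1
total shift(units) [ 0.36 -0.02 -0.03] turn(units) [-0.006  0.004 -0.001]
```

Emit:
play_rows(targets=[{"claw":0,"linear":[0.1,0,0],"rotation":[0,0,0]},{"claw":0,"linear":[0.1,0,0],"rotation":[0,0,0]},{"claw":0,"linear":[0.08,0,0],"rotation":[0,0,0]},{"claw":0,"linear":[0.05,0,0],"rotation":[0,0,0]}])

```text
time: 5.37
position: [0.481, -0.2039, 0.0049]
tool_rot: [0.417, 1.523, -0.418]
ft_force: [0.2, -0.3, -0.2]
grip_width: 0.998
```

```bash
python3 go.py 0.480 -0.204 -0.010; python3 - <<'E'
from h import *
s=get_image('side')
cv2.imwrite('pics/c7.png',cv2.resize(s[290:360,245:335],(630,490),interpolation=cv2.INTER_CUBIC))
E
```

```text
t 5.37 pos [ 0.481  -0.2039  0.0049] F [ 0.2 -0.3 -0.2] w 86.8
total shift(units) [ 0.6  -0.02 -0.04] turn(units) [-0.006  0.004 -0.001]
```

View pics/c7.png

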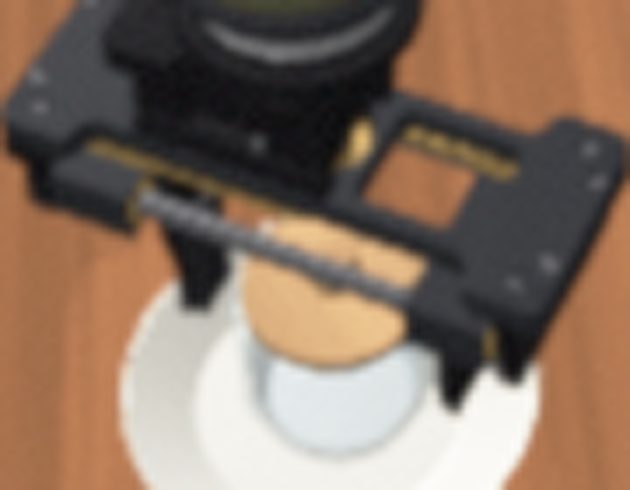

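No contact at reading 0.005, so the tips really are higher than reported. The lid is still on. The tips show at (197,305) and (455,408) in the crop; I'll fit the offset from those.

```bash
python3 - <<'E'
from h import *
s=get_state(); p=s['position'];R=cv2.Rodrigues(s['tool_rot'])[0]
for dz in(.03,.035,.04,.045):
    P=[p+R[:,2]*sg*w-R[:,1]*.0095+[0,0,dz] for sg in(-1,1) for w in (.0435,.0585)]
    print(dz,((proj('side',P)-[245,290])*7).round().tolist())
E
```

```text
0.03 [[208.0, 330.0], [170.0, 315.0], [437.0, 419.0], [478.0, 435.0]]
0.035 [[207.0, 321.0], [168.0, 306.0], [437.0, 410.0], [478.0, 426.0]]
0.04 [[206.0, 312.0], [167.0, 297.0], [436.0, 402.0], [477.0, 418.0]]
0.045 [[204.0, 304.0], [166.0, 289.0], [436.0, 393.0], [477.0, 409.0]]
```

The offset comes out at about 39 mm. It is bounded to 36–42 mm because the tips gripped only the lid disc, which sits at 65–71 mm. From here, true tip z = reading + 0.039.

Emit:
play_rows(targets=[{"claw":0,"linear":[0.15,0,-0.04],"rotation":[0,0,0]},{"claw":0,"linear":[0.2,0,0],"rotation":[0,0,0]},{"claw":0,"linear":[0.2,0,0],"rotation":[0,0,0]},{"claw":0,"linear":[0.1,0,0],"rotation":[0,0,0]},{"claw":0.2,"linear":[0,0,0],"rotation":[0,0,0]},{"claw":0.3,"linear":[0,0,0],"rotation":[0,0,0]},{"claw":0.4,"linear":[0,0,0],"rotation":[0,0,0]},{"claw":0.5,"linear":[0,0,0],"rotation":[0,0,0]},{"claw":0.5,"linear":[0,0,0],"rotation":[0,0,0]}], newtons=25)

```text
time: 6.17
position: [0.4803, -0.2034, -0.0135]
tool_rot: [0.418, 1.523, -0.418]
ft_force: [0.5, 0.5, -2.3]
grip_width: 0.76
```

Emit:
play_rows(targets=[{"claw":0.5,"linear":[-0.08,0,0],"rotation":[0,0,0]},{"claw":0.5,"linear":[-0.15,0,0],"rotation":[0,0,0]},{"claw":0.5,"linear":[-0.3,0,0],"rotation":[0,0,0]},{"claw":0.5,"linear":[-0.4,0,0],"rotation":[0,0,0]},{"claw":0.5,"linear":[-0.4,0,0],"rotation":[0,0,0]},{"claw":0.5,"linear":[-0.4,0.1,0],"rotation":[0,0,0]},{"claw":0.5,"linear":[-0.2,0.2,0],"rotation":[0,0,0]},{"claw":0.5,"linear":[-0.1,0.3,0],"rotation":[0,0,0]},{"claw":0.5,"linear":[0,0.4,0],"rotation":[0,0,0]},{"claw":0.5,"linear":[0,0.5,0],"rotation":[0,0,0]}])

```text
time: 7.0
position: [0.4982, -0.1709, 0.0432]
tool_rot: [0.42, 1.524, -0.423]
ft_force: [-0.4, 1.2, -2.5]
grip_width: 0.767
```

```bash
python3 go.py 0.60 -0.01 0.030
```

```text
t 7.0 pos [ 0.4982 -0.1709  0.0432] F [-0.4  1.2 -2.5] w 66.7
total shift(units) [0.53 7.61 0.2 ] turn(units) [-0.009  0.004  0.   ]
```

Emit:
play_rows(targets=[{"claw":0.5,"linear":[0,0.55,0.02],"rotation":[0,0,0]},{"claw":0.5,"linear":[0,0.6,0.02],"rotation":[0,0,0]},{"claw":0.5,"linear":[0,0.6,0.02],"rotation":[0,0,0]},{"claw":0.5,"linear":[0,0.6,0.02],"rotation":[0,0,0]},{"claw":0.5,"linear":[0,0.6,0.02],"rotation":[0,0,0]},{"claw":0.5,"linear":[0,0.6,0.02],"rotation":[0,0,0]},{"claw":0.5,"linear":[0,0.6,0.02],"rotation":[0,0,0]},{"claw":0.5,"linear":[0,0.6,0.02],"rotation":[0,0,0]},{"claw":0.5,"linear":[0,0.6,0.02],"rotation":[0,0,0]},{"claw":0.5,"linear":[0,0.6,0.02],"rotation":[0,0,0]}])

```text
time: 7.83
position: [0.583, -0.0264, 0.0411]
tool_rot: [0.418, 1.529, -0.414]
ft_force: [-0.4, 0.3, -3.4]
grip_width: 0.762
```

```bash
python3 go.py 0.60 -0.01 -0.016
```

```text
t 7.83 pos [ 0.583  -0.0264  0.0411] F [-0.4  0.3 -3.4] w 66.3
total shift(units) [2.29 0.9  0.25] turn(units) [-0.005  0.    -0.002]
```

Emit:
play_rows(targets=[{"claw":0.5,"linear":[0.1,0.45,0.1],"rotation":[0,0,0]},{"claw":0.5,"linear":[0.2,0.3,0.05],"rotation":[0,0,0]},{"claw":0.5,"linear":[0.4,0.1,0],"rotation":[0,0,0]},{"claw":0.5,"linear":[0.4,0,0],"rotation":[0,0,0]},{"claw":0.5,"linear":[0.4,0,0],"rotation":[0,0,0]},{"claw":0.5,"linear":[0.3,0,0],"rotation":[0,0,0]},{"claw":0.5,"linear":[0.2,0,0],"rotation":[0,0,0]},{"claw":0.5,"linear":[0.1,0,0],"rotation":[0,0,0]},{"claw":0.5,"linear":[0.05,0,0],"rotation":[0,0,0]},{"claw":0.5,"linear":[0,0,0],"rotation":[0,0,0]}])

```text
time: 8.67
position: [0.5972, -0.0033, -0.018]
tool_rot: [0.417, 1.534, -0.41]
ft_force: [0.0, 0.2, -2.8]
grip_width: 0.764
```

```bash
python3 go.py 0.60 -0.01 -0.0185
```

```text
t 8.67 pos [ 0.5972 -0.0033 -0.018 ] F [ 0.   0.2 -2.8] w 66.5
total shift(units) [ 0.02 -0.18  0.23] turn(units) [-0.002 -0.003 -0.002]
```

Emit:
play_rows(targets=[{"claw":0.5,"linear":[0.04,0,0],"rotation":[0,0,0]},{"claw":0.5,"linear":[0,0,0],"rotation":[0,0,0]}])

```text
time: 8.83
position: [0.5977, -0.0042, -0.0185]
tool_rot: [0.418, 1.532, -0.411]
ft_force: [-1.1, 0.6, -3.4]
grip_width: 0.763
```

Emit:
play_rows(targets=[{"claw":0.5,"linear":[0.04,0,0],"rotation":[0,0,0]},{"claw":0.5,"linear":[0,0,0],"rotation":[0,0,0]}])

```text
time: 9.0
position: [0.5979, -0.0046, -0.0185]
tool_rot: [0.418, 1.532, -0.412]
ft_force: [0.4, 0.0, -3.2]
grip_width: 0.76
```

Emit:
play_rows(targets=[{"claw":0.5,"linear":[0.08,0,0],"rotation":[0,0,0]},{"claw":0.5,"linear":[0,0,0],"rotation":[0,0,0]}])

```text
time: 9.17
position: [0.5983, -0.0048, -0.0183]
tool_rot: [0.418, 1.531, -0.413]
ft_force: [0.1, -0.2, -3.4]
grip_width: 0.759
```

Emit:
play_rows(targets=[{"claw":0.5,"linear":[0.06,0,0],"rotation":[0,0,0]},{"claw":0.5,"linear":[0,0,0],"rotation":[0,0,0]}])

```text
time: 9.33
position: [0.5988, -0.005, -0.0186]
tool_rot: [0.418, 1.53, -0.414]
ft_force: [-1.1, -0.1, -3.2]
grip_width: 0.761
```

```bash
python3 - <<'E'
from h import *
s=get_state(); print(s['joint_positions'].round(3),s['qd'].round(3))
im=get_image('side'); c=proj('side',[[.598,-.005,.03]])[0].astype(int); print(c)
x,y=c; cv2.imwrite('pics/c8.png',cv2.resize(im[y-40:y+40,x-50:x+50],(800,640)[:2],interpolation=cv2.INTER_CUBIC)[:600])
E
```

```text
[ 0.391  0.444 -0.516  1.777  0.254  0.986 -0.754] [ 0.001 -0.002  0.002  0.003 -0.002 -0.002  0.001]
[330 276]
```

View pics/c8.png

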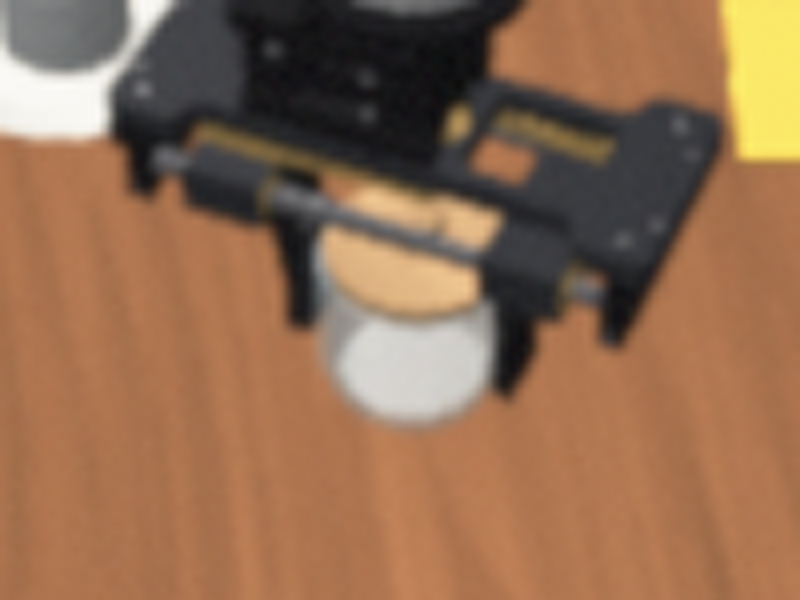

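Emit:
play_rows(targets=[{"claw":0.5,"linear":[0.06,0,0],"rotation":[0,0,0]}])

```text
time: 9.47
position: [0.5989, -0.005, -0.0188]
tool_rot: [0.417, 1.53, -0.414]
ft_force: [-8.5, -1.0, 20.9]
grip_width: 0.762
```

Emit:
play_rows(targets=[{"claw":0.5,"linear":[0.12,0,0],"rotation":[0,0,0]}])

```text
time: 9.55
position: [0.5989, -0.0051, -0.0189]
tool_rot: [0.417, 1.531, -0.415]
ft_force: [-13.9, 0.2, 32.1]
grip_width: 0.762
```

Contact is confirmed: Fz jumps only while pushing down, so the bowl rests on the counter with its lid on. Releasing and rising.

Emit:
play_rows(targets=[{"claw":0.5,"linear":[-0.02,0,0],"rotation":[0,0,0]},{"claw":0.2,"linear":[0,0,0],"rotation":[0,0,0]},{"claw":0.1,"linear":[0,0,0],"rotation":[0,0,0]},{"claw":0,"linear":[0,0,0],"rotation":[0,0,0]},{"claw":0,"linear":[-0.1,0,0],"rotation":[0,0,0]},{"claw":0,"linear":[-0.5,0,0],"rotation":[0,0,0]},{"claw":0,"linear":[-0.8,0,0],"rotation":[0,0,0]},{"claw":0,"linear":[-0.9,0,0],"rotation":[0,0,0]},{"claw":0,"linear":[-0.9,0,0],"rotation":[0,0,0]},{"claw":0,"linear":[-0.9,0,0],"rotation":[0,0,0]}])

```text
time: 10.38
position: [0.5949, -0.0062, 0.0837]
tool_rot: [0.416, 1.54, -0.417]
ft_force: [-0.2, 0.2, 0.7]
grip_width: 0.998
```

```bash
python3 go.py 0.493 0.182 0.115
```

```text
t 10.38 pos [ 0.5949 -0.0062  0.0837] F [-0.2  0.2  0.7] w 86.9
total shift(units) [-1.2   4.42 -7.34] turn(units) [-0.005 -0.006  0.002]
```

Emit:
play_rows(targets=[{"claw":0,"linear":[-0.7,0.1,-0.2],"rotation":[0,0,0]},{"claw":0,"linear":[-0.6,0.4,-0.7],"rotation":[0,-0.005,0]},{"claw":0,"linear":[-0.2,0.5,-0.85],"rotation":[0,0,0]},{"claw":0,"linear":[0,0.5,-0.85],"rotation":[0,0,0]},{"claw":0,"linear":[0,0.5,-0.85],"rotation":[0,0,0]},{"claw":0,"linear":[0,0.5,-0.85],"rotation":[0,0,0]},{"claw":0,"linear":[0,0.5,-0.85],"rotation":[0,0,0]},{"claw":0,"linear":[0,0.5,-0.85],"rotation":[0,0,0]},{"claw":0,"linear":[0,0.5,-0.8],"rotation":[0,0,0]},{"claw":0,"linear":[0,0.4,-0.5],"rotation":[0,0,0]}])

```text
time: 11.22
position: [0.4989, 0.1845, 0.1387]
tool_rot: [0.424, 1.506, -0.422]
ft_force: [1.2, -0.2, -0.3]
grip_width: 1.002
```

```bash
python3 go.py 0.493 0.182 0.115
```

```text
t 11.22 pos [0.4989 0.1845 0.1387] F [ 1.2 -0.2 -0.3] w 87.2
total shift(units) [ 0.94 -0.21 -0.17] turn(units) [-0.011  0.013 -0.004]
```

Emit:
play_rows(targets=[{"claw":0,"linear":[0,-0.15,-0.1],"rotation":[-0.01,0.013,0]},{"claw":0,"linear":[0.3,-0.05,-0.05],"rotation":[0,0,0]},{"claw":0,"linear":[0.6,0,0],"rotation":[0,0,0]},{"claw":0,"linear":[0.6,0,0],"rotation":[0,0,0]},{"claw":0,"linear":[0.6,0,0],"rotation":[0,0,0]},{"claw":0,"linear":[0.5,0,0],"rotation":[0,0,0]},{"claw":0,"linear":[0.3,0,0],"rotation":[0,0,0]},{"claw":0,"linear":[0,0,0],"rotation":[0,0,0]}])

```text
time: 11.88
position: [0.4932, 0.1881, 0.0675]
tool_rot: [0.414, 1.52, -0.399]
ft_force: [-0.0, -0.7, -0.4]
grip_width: 1.006
```

```bash
python3 go.py 0.493 0.182 0.031
```

```text
t 11.88 pos [0.4932 0.1881 0.0675] F [-0.  -0.7 -0.4] w 87.6
total shift(units) [ 1.46 -0.23  0.1 ] turn(units) [ 0.003  0.006 -0.008]
```

Emit:
play_rows(targets=[{"claw":0,"linear":[0.2,-0.22,0.1],"rotation":[0,0.006,-0.008]},{"claw":0,"linear":[0.4,0,0],"rotation":[0,0,0]},{"claw":0,"linear":[0.4,0,0],"rotation":[0,0,0]},{"claw":0,"linear":[0.25,0,0],"rotation":[0,0,0]},{"claw":0,"linear":[0.1,0,0],"rotation":[0,0,0]},{"claw":0,"linear":[0,0,0],"rotation":[0,0,0]}])

```text
time: 12.38
position: [0.4943, 0.1806, 0.0317]
tool_rot: [0.409, 1.531, -0.409]
ft_force: [0.1, 0.2, -0.7]
grip_width: 1.002
```

```bash
python3 go.py 0.493 0.182 0.031
```

```text
t 12.38 pos [0.4943 0.1806 0.0317] F [ 0.1  0.2 -0.7] w 87.2
total shift(units) [ 0.03  0.02 -0.07] turn(units) [0.001 0.    0.   ]
```

Emit:
play_rows(targets=[{"claw":0.2,"linear":[0,0,-0.06],"rotation":[0,0,0]},{"claw":0.35,"linear":[0,0,0],"rotation":[0,0,0]},{"claw":0.45,"linear":[0,0,0],"rotation":[0,0,0]},{"claw":0.52,"linear":[0,0,0],"rotation":[0,0,0]},{"claw":0.6,"linear":[0,0,0],"rotation":[0,0,0]},{"claw":0.75,"linear":[0,0,0],"rotation":[0,0,0]},{"claw":0.75,"linear":[0,0,0],"rotation":[0,0,0]},{"claw":0.75,"linear":[0,0,0],"rotation":[0,0,0]}], newtons=30)

```text
time: 13.05
position: [0.4935, 0.1827, 0.0331]
tool_rot: [0.409, 1.53, -0.407]
ft_force: [-0.6, -0.6, -1.3]
grip_width: 0.533
```

Emit:
play_rows(targets=[{"claw":0.75,"linear":[0,0,0],"rotation":[0,0,0]},{"claw":0.75,"linear":[0,0,0],"rotation":[0,0,0]}])

```text
time: 13.22
position: [0.4934, 0.1826, 0.0331]
tool_rot: [0.409, 1.53, -0.407]
ft_force: [0.4, 0.2, -0.1]
grip_width: 0.534
```

```bash
python3 - <<'E'
from h import *
s=get_state(); p=s['position']; R=cv2.Rodrigues(s['tool_rot'])[0]; print(s['grip_width']*87,p)
im=get_image('side'); c=proj('side',[[.493,.182,.08]])[0].astype(int); x,y=c; o=np.array([x-40,y-32])
g=cv2.resize(im[y-32:y+28,x-40:x+40],(800,600),interpolation=cv2.INTER_CUBIC)
q=proj('side',[[.493,.182,.063],[.493,.182,.107],[.493,.182,.135]]+[p+R[:,2]*k*.023+[0,0,.039] for k in(-1,1)])
for a in q: cv2.circle(g,tuple(int(v) for v in (a-o)*10),3,(0,0,255),-1)
cv2.imwrite('pics/c9.png',g)
E
```

```text
46.42317533817341 [0.4933905  0.18261517 0.03308907]
```

View pics/c9.png

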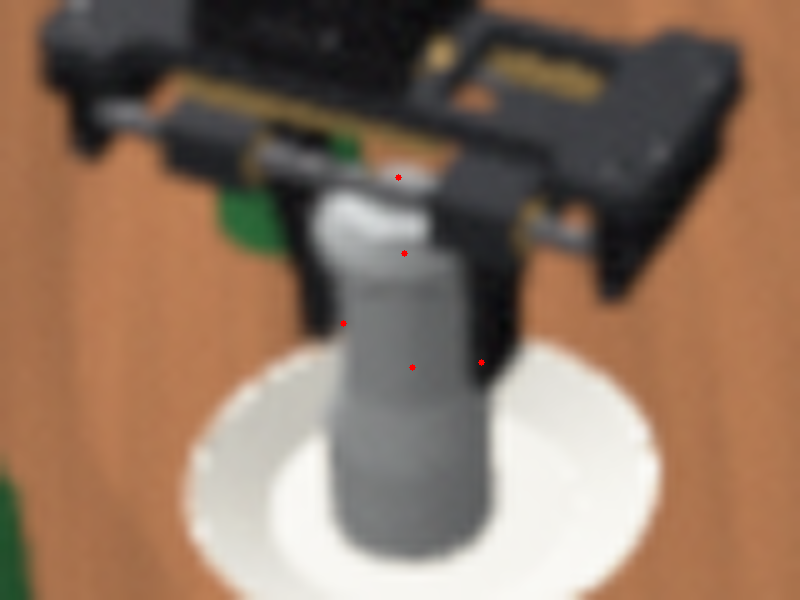

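The jaws closed at 46.4 mm on the lower edge of the head (48 mm across), not on the 38 mm waist. The picture shows the fingertips at (320,335) and (490,385), beside the waist but with their upper parts against the head. I'll open a little, go down about 5 mm watching the force, and regrip.

Emit:
play_rows(targets=[{"claw":0.4,"linear":[0,0,0],"rotation":[0,0,0]},{"claw":0.25,"linear":[0,0,0],"rotation":[0,0,0]},{"claw":0.25,"linear":[0,0,0],"rotation":[0,0,0]},{"claw":0.25,"linear":[0.1,0,0],"rotation":[0,0,0]},{"claw":0.25,"linear":[0.06,0,0],"rotation":[0,0,0]},{"claw":0.25,"linear":[0.04,0,0],"rotation":[0,0,0]}])

```text
time: 13.77
position: [0.494, 0.1825, 0.028]
tool_rot: [0.409, 1.529, -0.407]
ft_force: [0.6, -0.6, 0.3]
grip_width: 0.743
```

Emit:
play_rows(targets=[{"claw":0.45,"linear":[0,0,0],"rotation":[0,0,0]},{"claw":0.55,"linear":[0,0,0],"rotation":[0,0,0]},{"claw":0.75,"linear":[0,0,0],"rotation":[0,0,0]},{"claw":0.75,"linear":[0,0,0],"rotation":[0,0,0]},{"claw":0.75,"linear":[0,0,0],"rotation":[0,0,0]}], newtons=20)

```text
time: 14.18
position: [0.4937, 0.1823, 0.0274]
tool_rot: [0.409, 1.529, -0.408]
ft_force: [0.4, 0.1, -1.6]
grip_width: 0.513
```

Emit:
play_rows(targets=[{"claw":0.35,"linear":[0,0,0],"rotation":[0,0,0]},{"claw":0.3,"linear":[0,0,0],"rotation":[0,0,0]},{"claw":0.3,"linear":[0.05,0,0],"rotation":[0,0,0]},{"claw":0.3,"linear":[0.04,0,0],"rotation":[0,0,0]}])

```text
time: 14.52
position: [0.4938, 0.1823, 0.0252]
tool_rot: [0.409, 1.529, -0.408]
ft_force: [0.2, -0.7, -0.3]
grip_width: 0.681
```

Emit:
play_rows(targets=[{"claw":0.3,"linear":[0.05,0,0],"rotation":[0,0,0]}])

```text
time: 14.6
position: [0.4939, 0.1824, 0.0239]
tool_rot: [0.409, 1.529, -0.408]
ft_force: [-0.4, 0.1, 0.1]
grip_width: 0.691
```

Emit:
play_rows(targets=[{"claw":0.3,"linear":[0.05,0,0],"rotation":[0,0,0]}])

```text
time: 14.68
position: [0.494, 0.1824, 0.0226]
tool_rot: [0.409, 1.529, -0.407]
ft_force: [0.2, -0.2, -0.8]
grip_width: 0.693
```

Emit:
play_rows(targets=[{"claw":0.5,"linear":[0,0,0],"rotation":[0,0,0]},{"claw":0.6,"linear":[0,0,0],"rotation":[0,0,0]},{"claw":0.75,"linear":[0,0,0],"rotation":[0,0,0]},{"claw":0.75,"linear":[0,0,0],"rotation":[0,0,0]},{"claw":0.75,"linear":[0,0,0],"rotation":[0,0,0]}], newtons=20)

```text
time: 15.1
position: [0.4919, 0.1839, 0.0224]
tool_rot: [0.409, 1.533, -0.407]
ft_force: [-0.2, 0.3, -0.4]
grip_width: 0.442
```

38.5 mm: this is the waist. Lifting and carrying to saucer A.

Emit:
play_rows(targets=[{"claw":0.75,"linear":[0,0,0],"rotation":[0,0,0]},{"claw":0.75,"linear":[-0.08,0,0],"rotation":[0,0,0]},{"claw":0.75,"linear":[-0.15,0,0],"rotation":[0,0,0]},{"claw":0.75,"linear":[-0.3,0,0],"rotation":[0,0,0]},{"claw":0.75,"linear":[-0.4,0,0],"rotation":[0,0,0]},{"claw":0.75,"linear":[-0.4,0,0],"rotation":[0,0,0]},{"claw":0.75,"linear":[-0.4,-0.1,0.05],"rotation":[0,0,0]},{"claw":0.75,"linear":[-0.2,-0.2,0.1],"rotation":[0,0,0]},{"claw":0.75,"linear":[-0.1,-0.3,0.17],"rotation":[0,0,0]},{"claw":0.75,"linear":[0,-0.4,0.22],"rotation":[0,0,0]}], newtons=35)

```text
time: 15.93
position: [0.4915, 0.1549, 0.0788]
tool_rot: [0.406, 1.532, -0.403]
ft_force: [-0.4, 0.5, -2.8]
grip_width: 0.433
```

```bash
python3 go.py 0.478 -0.205 0.0224
```

```text
t 15.93 pos [0.4915 0.1549 0.0788] F [-0.4  0.5 -2.8] w 37.6
total shift(units) [  2.23 -12.79   6.64] turn(units) [ 0.004  0.    -0.001]
```

Emit:
play_rows(targets=[{"claw":0.75,"linear":[0,-0.5,0.26],"rotation":[0,0,0]},{"claw":0.75,"linear":[0,-0.6,0.31],"rotation":[0,0,0]},{"claw":0.75,"linear":[0,-0.65,0.34],"rotation":[0,0,0]},{"claw":0.75,"linear":[0,-0.65,0.34],"rotation":[0,0,0]},{"claw":0.75,"linear":[0,-0.65,0.34],"rotation":[0,0,0]},{"claw":0.75,"linear":[0,-0.65,0.34],"rotation":[0,0,0]},{"claw":0.75,"linear":[0,-0.65,0.34],"rotation":[0,0,0]},{"claw":0.75,"linear":[0,-0.65,0.34],"rotation":[0,0,0]},{"claw":0.75,"linear":[0,-0.65,0.34],"rotation":[0,0,0]},{"claw":0.75,"linear":[0,-0.65,0.34],"rotation":[0,0,0]}])

```text
time: 16.77
position: [0.483, -0.0383, 0.0824]
tool_rot: [0.406, 1.526, -0.407]
ft_force: [0.3, -0.2, -2.5]
grip_width: 0.433
```

```bash
python3 go.py 0.478 -0.205 0.0224
```

```text
t 16.77 pos [ 0.483  -0.0383  0.0824] F [ 0.3 -0.2 -2.5] w 37.7
total shift(units) [ 2.41 -5.89  3.12] turn(units) [ 0.003  0.004 -0.001]
```

Emit:
play_rows(targets=[{"claw":0.75,"linear":[0,-0.65,0.34],"rotation":[0,0,0]},{"claw":0.75,"linear":[0,-0.6,0.32],"rotation":[0,0,0]},{"claw":0.75,"linear":[0,-0.4,0.2],"rotation":[0,0,0]},{"claw":0.75,"linear":[0,0,0],"rotation":[0,0,0]}])

```text
time: 17.1
position: [0.4783, -0.0962, 0.0834]
tool_rot: [0.411, 1.524, -0.417]
ft_force: [-0.5, 0.1, -2.6]
grip_width: 0.429
```

```bash
python3 - <<'E'
from m import *
s=get_image('side'); print('A side',fit('side',s,(292,345),36,.016,white)); 
E
python3 go.py 0.478 -0.205 0.0224
```

```text
A side (array([291.8, 345.5]), array([50.5, 59.3]), array([ 0.4776, -0.2054]))
t 17.15 pos [ 0.4784 -0.0949  0.0834] F [-0.1  0.1 -2.8] w 38.0
total shift(units) [ 2.46 -3.81  2.19] turn(units) [-0.003  0.005  0.001]
```

Saucer A has not moved: (0.4776,-0.2054). Continuing.

Emit:
play_rows(targets=[{"claw":0.75,"linear":[0,-0.3,0.17],"rotation":[0,0.005,0]},{"claw":0.75,"linear":[0,-0.5,0.3],"rotation":[0,0,0]},{"claw":0.75,"linear":[0,-0.6,0.35],"rotation":[0,0,0]},{"claw":0.75,"linear":[0,-0.6,0.35],"rotation":[0,0,0]},{"claw":0.75,"linear":[0,-0.5,0.3],"rotation":[0,0,0]},{"claw":0.75,"linear":[0,-0.4,0.2],"rotation":[0,0,0]},{"claw":0.75,"linear":[0.1,-0.2,0.1],"rotation":[0,0,0]},{"claw":0.75,"linear":[0.2,0,0],"rotation":[0,0,0]},{"claw":0.75,"linear":[0.2,0,0],"rotation":[0,0,0]},{"claw":0.75,"linear":[0,0,0],"rotation":[0,0,0]}])

```text
time: 17.98
position: [0.4787, -0.1825, 0.0703]
tool_rot: [0.407, 1.536, -0.403]
ft_force: [-0.2, 0.1, -2.2]
grip_width: 0.435
```

```bash
python3 go.py 0.478 -0.205 0.0224
```

```text
t 17.98 pos [ 0.4787 -0.1825  0.0703] F [-0.2  0.1 -2.2] w 37.8
total shift(units) [ 1.91 -0.8   0.43] turn(units) [ 0.005 -0.002 -0.001]
```

Emit:
play_rows(targets=[{"claw":0.75,"linear":[0,-0.4,0.2],"rotation":[0,0,0]},{"claw":0.75,"linear":[0,-0.35,0.2],"rotation":[0,0,0]},{"claw":0.75,"linear":[0.3,0,0],"rotation":[0,0,0]},{"claw":0.75,"linear":[0.3,0,0],"rotation":[0,0,0]},{"claw":0.75,"linear":[0.2,0,0],"rotation":[0,0,0]},{"claw":0.75,"linear":[0,0,0],"rotation":[0,0,0]}])

```text
time: 18.48
position: [0.4781, -0.2032, 0.0476]
tool_rot: [0.405, 1.537, -0.399]
ft_force: [-0.4, -0.3, -1.8]
grip_width: 0.434
```

```bash
python3 go.py 0.478 -0.205 0.0224
```

```text
t 18.48 pos [ 0.4781 -0.2032  0.0476] F [-0.4 -0.3 -1.8] w 37.8
total shift(units) [ 1.01 -0.07  0.04] turn(units) [ 0.007 -0.003 -0.001]
```

Emit:
play_rows(targets=[{"claw":0.75,"linear":[0.2,-0.07,0.04],"rotation":[0,0,0]},{"claw":0.75,"linear":[0.25,0,0],"rotation":[0,0,0]},{"claw":0.75,"linear":[0.2,0,0],"rotation":[0,0,0]},{"claw":0.75,"linear":[0.15,0,0],"rotation":[0,0,0]},{"claw":0.75,"linear":[0,0,0],"rotation":[0,0,0]}])

```text
time: 18.9
position: [0.4777, -0.2041, 0.0248]
tool_rot: [0.404, 1.539, -0.398]
ft_force: [-0.5, 0.9, -3.2]
grip_width: 0.437
```

```bash
python3 go.py 0.478 -0.205 0.0224
```

```text
t 18.9 pos [ 0.4777 -0.2041  0.0248] F [-0.5  0.9 -3.2] w 38.0
total shift(units) [ 0.09 -0.03  0.03] turn(units) [ 0.008 -0.004 -0.002]
```

Emit:
play_rows(targets=[{"claw":0.75,"linear":[0.04,0,0],"rotation":[0,0,0]},{"claw":0.75,"linear":[0.04,0,0],"rotation":[0,0,0]}])

```text
time: 19.07
position: [0.4778, -0.2039, 0.0225]
tool_rot: [0.404, 1.539, -0.397]
ft_force: [0.0, 0.4, -3.1]
grip_width: 0.434
```

Emit:
play_rows(targets=[{"claw":0.75,"linear":[0.04,0,0],"rotation":[0,0,0]}])

```text
time: 19.15
position: [0.4778, -0.2039, 0.0223]
tool_rot: [0.404, 1.539, -0.397]
ft_force: [-4.2, 1.5, 10.6]
grip_width: 0.433
```

Touchdown on saucer A. Release and rise straight up past the head.

Emit:
play_rows(targets=[{"claw":0.75,"linear":[0,0,0],"rotation":[0,0,0]},{"claw":0.4,"linear":[0,0,0],"rotation":[0,0,0]},{"claw":0.2,"linear":[0,0,0],"rotation":[0,0,0]},{"claw":0,"linear":[0,0,0],"rotation":[0,0,0]},{"claw":0,"linear":[0,0,0],"rotation":[0,0,0]},{"claw":0,"linear":[-0.3,0,0],"rotation":[0,0,0]},{"claw":0,"linear":[-0.7,0,0],"rotation":[0,0,0]},{"claw":0,"linear":[-0.8,0,0],"rotation":[0,0,0]},{"claw":0,"linear":[-0.8,0,0],"rotation":[0,0,0]},{"claw":0,"linear":[-0.8,0,0],"rotation":[0,0,0]}])

```text
time: 19.98
position: [0.4773, -0.2036, 0.1103]
tool_rot: [0.404, 1.542, -0.396]
ft_force: [-0.1, 0.0, 0.3]
grip_width: 0.977
```

```bash
python3 go.py 0.598 -0.005 0.08
```

```text
t 19.98 pos [ 0.4773 -0.2036  0.1103] F [-0.1  0.   0.3] w 85.0
total shift(units) [1.24 9.29 0.34] turn(units) [ 0.009 -0.006 -0.002]
```

Emit:
play_rows(targets=[{"claw":0,"linear":[-0.2,0.2,0],"rotation":[0,0,0]},{"claw":0,"linear":[0,0.7,0.03],"rotation":[0.009,-0.006,0]},{"claw":0,"linear":[0,1.0,0.03],"rotation":[0,0,0]},{"claw":0,"linear":[0,1.0,0.03],"rotation":[0,0,0]},{"claw":0,"linear":[0,1.0,0.03],"rotation":[0,0,0]},{"claw":0,"linear":[0,1.0,0.03],"rotation":[0,0,0]},{"claw":0,"linear":[0,1.0,0.03],"rotation":[0,0,0]},{"claw":0,"linear":[0,1.0,0.03],"rotation":[0,0,0]},{"claw":0,"linear":[0,1.0,0.03],"rotation":[0,0,0]},{"claw":0,"linear":[0,0.7,0.03],"rotation":[0,0,0]}])

```text
time: 20.82
position: [0.5991, -0.0181, 0.1226]
tool_rot: [0.419, 1.515, -0.421]
ft_force: [-0.4, 0.9, 0.7]
grip_width: 1.001
```

```bash
python3 go.py 0.598 -0.005 0.06
```

```text
t 20.82 pos [ 0.5991 -0.0181  0.1226] F [-0.4  0.9  0.7] w 87.1
total shift(units) [ 2.5   0.42 -0.34] turn(units) [-0.009  0.009 -0.002]
```

Emit:
play_rows(targets=[{"claw":0,"linear":[0,0.3,-0.3],"rotation":[-0.009,0.009,0]},{"claw":0,"linear":[0.5,0,0],"rotation":[0,0,0]},{"claw":0,"linear":[0.6,0,0],"rotation":[0,0,0]},{"claw":0,"linear":[0.5,0,0],"rotation":[0,0,0]},{"claw":0,"linear":[0.3,0,0],"rotation":[0,0,0]},{"claw":0,"linear":[0,0,0],"rotation":[0,0,0]}])

```text
time: 21.32
position: [0.5949, -0.0026, 0.0691]
tool_rot: [0.407, 1.536, -0.4]
ft_force: [-1.2, -0.5, -0.5]
grip_width: 0.996
```

```bash
python3 go.py 0.5985 -0.005 -0.017
```

```text
t 21.32 pos [ 0.5949 -0.0026  0.0691] F [-1.2 -0.5 -0.5] w 86.7
total shift(units) [ 3.44 -0.02  0.19] turn(units) [ 0.006 -0.003 -0.002]
```

Emit:
play_rows(targets=[{"claw":0,"linear":[0.3,0,0.17],"rotation":[0,0,0]},{"claw":0,"linear":[0.5,0,0],"rotation":[0,0,0]},{"claw":0,"linear":[0.5,0,0],"rotation":[0,0,0]},{"claw":0,"linear":[0.4,0,0],"rotation":[0,0,0]},{"claw":0,"linear":[0,0,0],"rotation":[0,0,0]}])

```text
time: 21.73
position: [0.5981, -0.0088, 0.022]
tool_rot: [0.409, 1.535, -0.406]
ft_force: [-0.7, 0.4, -0.4]
grip_width: 1.001
```

```bash
python3 go.py 0.5985 -0.005 -0.017
```

```text
t 21.73 pos [ 0.5981 -0.0088  0.022 ] F [-0.7  0.4 -0.4] w 87.1
total shift(units) [ 1.56  0.14 -0.06] turn(units) [ 0.002 -0.002 -0.001]
```

Emit:
play_rows(targets=[{"claw":0,"linear":[0.3,0.14,-0.06],"rotation":[0,0,0]},{"claw":0,"linear":[0.4,0,0],"rotation":[0,0,0]},{"claw":0,"linear":[0.4,0,0],"rotation":[0,0,0]},{"claw":0,"linear":[0.3,0,0],"rotation":[0,0,0]},{"claw":0,"linear":[0.1,0,0],"rotation":[0,0,0]},{"claw":0,"linear":[0,0,0],"rotation":[0,0,0]}])

```text
time: 22.23
position: [0.5983, -0.0038, -0.0201]
tool_rot: [0.409, 1.536, -0.405]
ft_force: [-0.4, -0.7, 0.1]
grip_width: 0.999
```

```bash
python3 go.py 0.5985 -0.005 -0.017
```

```text
t 22.23 pos [ 0.5983 -0.0038 -0.0201] F [-0.4 -0.7  0.1] w 86.9
total shift(units) [-0.12 -0.04  0.03] turn(units) [ 0.003 -0.003 -0.001]
```

Emit:
play_rows(targets=[{"claw":0,"linear":[-0.08,0,0],"rotation":[0,0,0]},{"claw":0.2,"linear":[0,0,0],"rotation":[0,0,0]},{"claw":0.3,"linear":[0,0,0],"rotation":[0,0,0]},{"claw":0.4,"linear":[0,0,0],"rotation":[0,0,0]},{"claw":0.5,"linear":[0,0,0],"rotation":[0,0,0]},{"claw":0.5,"linear":[0,0,0],"rotation":[0,0,0]},{"claw":0.5,"linear":[0,0,0],"rotation":[0,0,0]}], newtons=25)

```text
time: 22.82
position: [0.5996, -0.004, -0.0165]
tool_rot: [0.409, 1.534, -0.405]
ft_force: [0.1, -0.1, -2.0]
grip_width: 0.76
```

```bash
python3 - <<'E'
from m import *
s=get_image('side'); print('B side',fit('side',s,(289,237),28,.016,white)); 
E
python3 go.py 0.492 0.182 0.03
```

```text
B side (array([288.5, 237.1]), array([30.8, 46.3]), array([0.4912, 0.1834]))
t 22.87 pos [ 0.5997 -0.004  -0.0165] F [ 0.5  0.1 -0.8] w 66.2
total shift(units) [-1.83  4.33 -7.43] turn(units) [ 0.003 -0.001 -0.002]
```

Emit:
play_rows(targets=[{"claw":0.5,"linear":[-0.08,0,0],"rotation":[0,0,0]},{"claw":0.5,"linear":[-0.15,0,0],"rotation":[0,0,0]},{"claw":0.5,"linear":[-0.3,0,0],"rotation":[0,0,0]},{"claw":0.5,"linear":[-0.4,0,0],"rotation":[0,0,0]},{"claw":0.5,"linear":[-0.4,0,0],"rotation":[0,0,0]},{"claw":0.5,"linear":[-0.4,0.05,-0.1],"rotation":[0,0,0]},{"claw":0.5,"linear":[-0.2,0.1,-0.2],"rotation":[0,0,0]},{"claw":0.5,"linear":[-0.1,0.18,-0.3],"rotation":[0,0,0]},{"claw":0.5,"linear":[0,0.25,-0.4],"rotation":[0,0,0]},{"claw":0.5,"linear":[0,0.3,-0.5],"rotation":[0,0,0]}])

```text
time: 23.7
position: [0.5768, 0.0331, 0.0401]
tool_rot: [0.412, 1.533, -0.409]
ft_force: [-0.9, -0.2, -3.4]
grip_width: 0.762
```

```bash
python3 go.py 0.4938 0.1838 -0.0115
```

```text
t 23.7 pos [0.5768 0.0331 0.0401] F [-0.9 -0.2 -3.4] w 66.3
total shift(units) [ 2.08  3.56 -5.89] turn(units) [-0.    -0.001 -0.001]
```

Emit:
play_rows(targets=[{"claw":0.5,"linear":[0,0.35,-0.57],"rotation":[0,0,0]},{"claw":0.5,"linear":[0,0.35,-0.58],"rotation":[0,0,0]},{"claw":0.5,"linear":[0,0.35,-0.58],"rotation":[0,0,0]},{"claw":0.5,"linear":[0,0.35,-0.58],"rotation":[0,0,0]},{"claw":0.5,"linear":[0,0.35,-0.58],"rotation":[0,0,0]},{"claw":0.5,"linear":[0,0.35,-0.58],"rotation":[0,0,0]},{"claw":0.5,"linear":[0,0.35,-0.58],"rotation":[0,0,0]},{"claw":0.5,"linear":[0,0.3,-0.5],"rotation":[0,0,0]},{"claw":0.5,"linear":[0,0.2,-0.35],"rotation":[0,0,0]},{"claw":0.5,"linear":[0,0.1,-0.15],"rotation":[0,0,0]}])

```text
time: 24.53
position: [0.485, 0.1841, 0.0371]
tool_rot: [0.398, 1.545, -0.397]
ft_force: [-0.6, 0.5, -3.1]
grip_width: 0.764
```

```bash
python3 go.py 0.4938 0.1838 -0.0115
```

```text
t 24.53 pos [0.485  0.1841 0.0371] F [-0.6  0.5 -3.1] w 66.4
total shift(units) [1.94 0.16 0.34] turn(units) [ 0.011 -0.007  0.002]
```

Emit:
play_rows(targets=[{"claw":0.5,"linear":[0,0.16,0.3],"rotation":[0.01,-0.007,0]},{"claw":0.5,"linear":[0.2,0,0],"rotation":[0,0,0]},{"claw":0.5,"linear":[0.3,0,0],"rotation":[0,0,0]},{"claw":0.5,"linear":[0.3,0,0],"rotation":[0,0,0]},{"claw":0.5,"linear":[0.2,0,0],"rotation":[0,0,0]},{"claw":0.5,"linear":[0,0,0],"rotation":[0,0,0]}])

```text
time: 25.03
position: [0.4899, 0.1851, 0.0082]
tool_rot: [0.403, 1.535, -0.41]
ft_force: [-0.5, -0.4, -4.0]
grip_width: 0.757
```

```bash
python3 go.py 0.4938 0.1838 -0.0115
```

```text
t 25.03 pos [0.4899 0.1851 0.0082] F [-0.5 -0.4 -4. ] w 65.8
total shift(units) [0.79 0.04 0.16] turn(units) [ 0.003 -0.001  0.003]
```

Emit:
play_rows(targets=[{"claw":0.5,"linear":[0.1,0.04,0.15],"rotation":[0,0,0.003]},{"claw":0.5,"linear":[0.2,0,0],"rotation":[0,0,0]},{"claw":0.5,"linear":[0.2,0,0],"rotation":[0,0,0]},{"claw":0.5,"linear":[0.1,0,0],"rotation":[0,0,0]},{"claw":0.5,"linear":[0,0,0],"rotation":[0,0,0]}])

```text
time: 25.45
position: [0.4939, 0.1821, -0.0095]
tool_rot: [0.408, 1.535, -0.41]
ft_force: [-0.5, 0.0, -2.6]
grip_width: 0.767
```

```bash
python3 go.py 0.4938 0.1838 -0.0115
```

```text
t 25.45 pos [ 0.4939  0.1821 -0.0095] F [-0.5  0.  -2.6] w 66.7
total shift(units) [ 0.08  0.06 -0.04] turn(units) [ 0.001 -0.002  0.001]
```

Emit:
play_rows(targets=[{"claw":0.5,"linear":[0.03,0.06,-0.03],"rotation":[0,0,0]},{"claw":0.5,"linear":[0.04,0,0],"rotation":[0,0,0]}])

```text
time: 25.62
position: [0.4942, 0.1839, -0.0113]
tool_rot: [0.409, 1.535, -0.41]
ft_force: [-0.4, 0.2, -2.4]
grip_width: 0.762
```

Emit:
play_rows(targets=[{"claw":0.5,"linear":[0.04,0,0],"rotation":[0,0,0]}])

```text
time: 25.7
position: [0.4941, 0.1838, -0.0116]
tool_rot: [0.408, 1.535, -0.41]
ft_force: [-3.8, -3.3, 10.8]
grip_width: 0.762
```

Contact on saucer B. Release and rise.

Emit:
play_rows(targets=[{"claw":0.5,"linear":[0,0,0],"rotation":[0,0,0]},{"claw":0.2,"linear":[0,0,0],"rotation":[0,0,0]},{"claw":0.1,"linear":[0,0,0],"rotation":[0,0,0]},{"claw":0,"linear":[0,0,0],"rotation":[0,0,0]},{"claw":0,"linear":[-0.1,0,0],"rotation":[0,0,0]},{"claw":0,"linear":[-0.5,0,0],"rotation":[0,0,0]},{"claw":0,"linear":[-0.8,0,0],"rotation":[0,0,0]},{"claw":0,"linear":[-0.9,0,0],"rotation":[0,0,0]},{"claw":0,"linear":[-0.9,0,0],"rotation":[0,0,0]},{"claw":0,"linear":[-0.9,0,0],"rotation":[0,0,0]}])

```text
time: 26.53
position: [0.4929, 0.1848, 0.096]
tool_rot: [0.406, 1.539, -0.408]
ft_force: [-0.6, -0.1, 0.3]
grip_width: 1.0
```

Emit:
play_rows(targets=[{"claw":0,"linear":[-0.8,0,0.3],"rotation":[0,0,0]},{"claw":0,"linear":[-0.8,-0.5,0.3],"rotation":[0,0,0]},{"claw":0,"linear":[-0.2,-0.9,0.5],"rotation":[0,0,0]},{"claw":0,"linear":[0,-0.9,0.5],"rotation":[0,0,0]},{"claw":0,"linear":[0,-0.9,0.5],"rotation":[0,0,0]},{"claw":0,"linear":[0,-0.9,0.5],"rotation":[0,0,0]},{"claw":0,"linear":[0,-0.9,0.5],"rotation":[0,0,0]},{"claw":0,"linear":[0,-0.9,0.5],"rotation":[0,0,0]},{"claw":0,"linear":[0,-0.6,0.4],"rotation":[0,0,0]},{"claw":0,"linear":[0,0,0],"rotation":[0,0,0]}])

```text
time: 27.37
position: [0.5072, -0.0068, 0.1642]
tool_rot: [0.404, 1.513, -0.389]
ft_force: [0.4, -0.1, -0.4]
grip_width: 1.0
```

```bash
python3 - <<'E'
from m import *
t=get_image('top'); s=get_image('side')
for n,i,a,b in(('top',t,(413,273),(270,266)),('side',s,(292,345),(289,237))):
    for k,c,r in(('A',a,34),('B',b,30)):
        try: print(n,k,fit(n,i,c,r,.016,white))
        except Exception as e: print(n,k,e)
try: print('lid top',fit('top',t,(269,262),17,.071,wood))
except Exception as e: print(e)
g=lambda i,x,y:cv2.resize(i[y-45:y+45,x-45:x+45],(390,290),interpolation=cv2.INTER_CUBIC)
cv2.imwrite('pics/f.png',np.vstack([np.hstack([g(t,270,266),g(t,413,272)]),np.hstack([g(s,289,228),g(s,292,330)])]))
E
```

```text
top A (array([412.5, 272.9]), array([51.8, 52.9]), array([ 0.478 , -0.2048]))
top B (array([270.1, 265.6]), array([51.6, 52.5]), array([0.4933, 0.1825]))
side A (array([291.3, 342.1]), array([58.5, 59.8]), array([ 0.4771, -0.1957]))
side B (array([288.7, 237.3]), array([30.8, 46.5]), array([0.4918, 0.1825]))
lid top (array([268.6, 262.2]), array([23.1, 23.4]), array([0.4963, 0.1822]))
```

View pics/f.png

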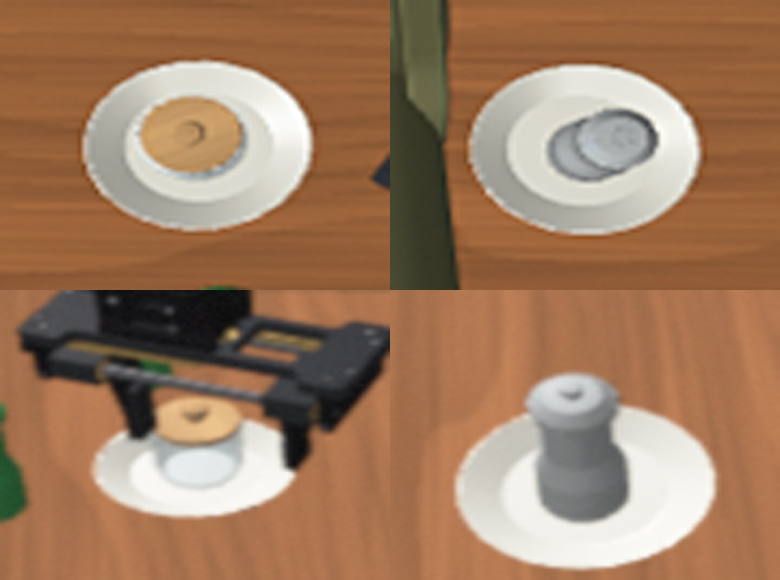

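The last picture shows the lidded bowl upright on saucer B, with the lid at (190,132), and the mill upright on saucer A, with its foot near (585,490). The gripper is clear of both, and the saucers measure the same as at the start. Handing in.

```bash
python3 -c "
from bench import *
print(close_job())"
```

```text
the job is handed in; nothing more can be done
None
```

I swapped the two: the pepper mill now stands on the sugar bowl's saucer, and the lidded sugar bowl on the mill's. I handed in at about 27.5 s. I set the bowl on the free counter, moved the mill, then moved the bowl across. Each placing was confirmed by a light touch before letting go.

**Last checks**
- **Upright and lid:** both stand upright in the last picture and the lid is on. The gripper is open and clear.
- **Saucers:** in the top view both measure within 0.2 mm of where they started. One side-view fit of saucer A was about 10 mm off because the mill distorted it, so I ignored it.
- **Centring:** the lid measures about 3 mm from saucer B's centre, much the same as the 4 mm it showed on saucer A at the start. I judged the mill by eye as within about 2–3 mm of the middle.
- **Bystanders:** I did not measure the spatula, jam jar or mug again at the end. The arm passed well above the jar, stayed clear of the other two, and I saw no unexpected forces.

**What disagreed**
- **Finger height:** the real fingertips sit about 39 mm above the reported tool position. My first grip closed on the lid disc alone; I saw this from the opening width and let go before lifting.
- **Mill grip:** the first two grips caught the lower edge of the head, so I opened and went lower until the jaws held the waist, and only then lifted.

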